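# Set the valve stem and refit the guard plate

### The job

In the open pressure-setting box, turn the black valve grip until its red mark points at the green arrow, and let go of it. Then refit the loose metal guard plate (either way round) so that both brass pins come up through its two holes and it lies flush on both side rails; the pins have been re-clamped somewhere along their slots, so feel for them. Leave the stem's setting and the other things on the bench as they are.

Things in the scene. Friction and masses are not known exactly. Their poses are not given: they have to be found in the camera images.
- housing_top (a point): White box with green stripe, fixed, 120 (x) by 250 (y) by 74 mm high, open on top. Side rails 40 mm wide (y) and 120 long (x) at y = +-105, tops 74 mm above the bench. Floor between them (170 mm clear) 28 mm above the bench, with 10 mm lips at front and back. This point: middle of the box, level with the rail tops; x across, y from rail to rail, z up. The stem's vertical axis passes through it.
- slot_left (a point): Middle of the dark slot along y in the top of the +y rail. A rigid brass pin, 10 mm diameter, 12 mm above the rail top, tip edge chamfered 1.5 mm, stands in it. The pin is not at this point but up to 10 mm from it along the box's y, either way: unmeasured, different each time, to be felt or seen. Across the slot (x) it is exact. Axes as housing_top.
- slot_right (a point): Middle of the same slot in the -y rail, 210 mm from slot_left, with a like pin. Both pins are always 210 mm apart, shifted together by the same amount along y.
- stem_mark (a point): Red end of the black bar grip on the valve stem in the box. Bar 42 long, 10 wide, from 34 to 66 mm above the bench, on a 48 mm disc (top at 34 mm). This point: 21 mm from the axis, 56 mm above the bench; x points outwards along the bar to the red end, z up. Turns with friction 0.05 N m, stays where left; starts 0.5 to 1.4 rad counter-clockwise (from above) of the arrow.
- index_mark (a point): Green arrow on the thin fixed aluminium disc (80 mm diameter) under the stem. This point: on the arrow, 33 mm from the stem's axis, 29.5 mm above the bench; its x axis points outwards from the axis: the direction in which the red mark must point.
- cover_mid (a point): Loose aluminium plate, 100 (x) by 240 (y) by 6 mm, 0.2 to 0.4 kg, flat on the bench, handle up. 13 mm through holes at x = 0, y = +-105. Central black bar handle 12 thick (x), 50 long (y), rising 30 mm above the plate. This point: middle, 18 mm above the underside (of 36 overall). Seated it is 18 mm above housing_top; on the pin tips 30 mm. Fits either way round.
- weight: Bystander: steel check weight, 44 mm diameter, 58 mm high, standing; origin under its centre.
- driver: Bystander: screwdriver lying on the bench; origin under its middle.
- jar: Bystander: white jar, 52 mm diameter, 70 mm high; origin under its centre.
- gauge: Bystander: round pressure gauge, 60 mm diameter, 22 mm high, lying face up; origin under its centre.

How it is judged:
On the way:
1. the red mark points at the green arrow within 0.12 rad, and the stem is let go (angle between the x axis of stem_mark and the x axis of index_mark, either way round below 0.12 rad and horizontal distance between stem_mark and index_mark below 0.02 m and contact force between the fingers and anything else below 0.3 N), for 0.2 s.
At the end, for the whole second after the job is handed in: The red mark still points at the green arrow within 0.12 rad; the plate lies flat (within 0.03 rad) and handle up on both rails, within 2 mm of flush, lined up with the box (0.06 rad, 15 mm), which is only possible with both pins through its holes; nothing touched by the robot (angle between the x axis of stem_mark and the x axis of index_mark, either way round below 0.12 rad and horizontal distance between stem_mark and index_mark below 0.02 m and z of cover_mid in the frame of housing_top between 0.015 and 0.02 m and angle between cover_mid's own z axis and vertical below 0.03 rad and angle between the y axis of cover_mid and the y axis of housing_top, either way round below 0.06 rad and horizontal distance between cover_mid and housing_top below 0.015 m).
It fails at once if the weight is moved by more than 30 mm (distance of weight from where it was at the start of the episode above 0.03 m).
It fails at once if the driver is moved by more than 30 mm (distance of driver from where it was at the start of the episode above 0.03 m).
It fails at once if the jar is moved by more than 30 mm (distance of jar from where it was at the start of the episode above 0.03 m).
It fails at once if the gauge is moved by more than 30 mm (distance of gauge from where it was at the start of the episode above 0.03 m).
It also fails if it takes over 72 s, if anything falls off the work surface, if the arm or the gripper's body presses on something with over 40 N, if the wrist force passes 120 N, or if a joint passes its speed limit or range.

### The arm

A 6-joint arm with a two-finger parallel gripper is mounted at the origin on the work surface. World frame = base frame: x ahead of the robot, y to its left, z up, the work surface at z = 0. Lengths are in m, angles in rad, forces in N, time in s.
With the tool pointing down it reaches from about 0.35 to 0.85 m from the base axis. Payload 8.1 kg.
Tool frame: the origin (TCP) lies on the centre line of the jaws, within the pads' length; the fingertips stand robot.tip_extent ahead of it and the grasp point (between the pads) lies 11 mm behind it (robot.tip_extent is the distance from the TCP to the fingertips, in m); y points along the fingers, z is the direction in which the jaws open and shut, and the axes are right-handed (so a half turn about y gives the same grasp; the last joint's range is limited). The gripper opens to 93 mm and grips with 3 to 60 N. Pads are 15 mm wide; open, the fingers measure 128 mm over their backs; the gripper's body (75 mm by 188 mm) begins 65 mm behind the grasp point.
Start: joints at [1.185, 0.13, 1.488, -0, 1.523, -0.085], TCP at [0.178, 0.573, 0.227] pointing down, gripper open.
Joint ranges: [-2.96, 2.96], [-0.89, 2.26], [0.02, 2.5], [-1.34, 4.48], [0, 2.73], [-2.66, 2.66]. Speed limits (rad/s): [2.39, 2.39, 2.79, 3.14, 3.14, 3.14].

### API

Orientations are given as a rotation vector (axis times angle).
In Python, from plant import monitor, optics, robot gives the robot as it stands.
- The arm moves only by the shell command python3 -m inch 'ROWS' [OPENING] [FORCE]. ROWS is JSON, a list that holds one entry, the list of rows, each a list of 6 numbers: the shift along the tool's x, y, z in mm, then the turn, a rotation vector about the tool's x, y, z in rad. A call has 1 to 8 rows; each row shifts and turns the commanded pose from where the row before left it, along the tool's axes as they then stand; what a row does not reach is not made up. A row lasts 1/8 s, in which the tool goes at most 62.5 mm and 10.7 degrees, less where a joint would pass 70% of its speed; a pose out of reach is approached as far as the arm can. A call is refused whole if a number of a shift passes 62.5 or a number of a turn 0.188, either way. A call with a gripper value outside its range is refused whole. OPENING is the finger opening in mm, from 0 to 93, set as the call begins (- or left out, the last holds). The fingers move at their own pace and stop on an object; FORCE is the grip in N (left out, the last holds). Time passes only in rows, so rows that do not move let the fingers close. It gives the time, the measured TCP pose, the force and the opening at its end, in the units of the state.
- monitor.read_state(): the state, without advancing time (a new reading comes with each control period).
- optics.read_camera(name): name is "scene" or "top"; returns a dict with "image" (400x640x3 uint8, blue, green, red), "fx", "fy", "cx", "cy" (pixels), "k1" (the pictures are not rectified: a ray, as slopes to the right and down, at radius r is drawn at 1 + k1 r^2 times it, then the intrinsics apply), "rvec" (rotation vector, rad) and "tvec" (3), from world to camera coordinates, as OpenCV has them. Camera axes: x right, y down, z forward; pixel columns grow to the right and rows downward; lengths in m; the calibration is good to about 2 mm. A picture is of the moment at which its call begins. There is no depth.
- robot.close_job(): hands the job in, once; it reports no verdict.
The state is a dict: "t": time; "q": joint angles; "dq": joint speeds; "joint_torque": joint torques, N m; "tool_pos": TCP position; "orientation": TCP orientation; "force": force on the tool from outside, world axes, zero at the start; "wrist_torque": the same for the moment, N m; "opening": finger opening in m.
Only numpy, scipy, OpenCV 4.12 (cv2) and the standard library are available. Lean on these libraries where they do the work, as an engineer would, in place of code of your own. Each camera call takes 0.05 s, during which the arm holds its last target.

## Working session

There is one attempt and no reset: what is moved stays moved. The work goes in short steps, Python scripts to look and compute and a shell command to move; the robot and the scene stay as the last step left them, time stands still between calls to the robot, and variables do not carry over. Pictures are saved under pics/ and viewed, and the job is handed in when it is done.

```bash
ls; mkdir -p pics
cat > h.py <<'E'
import numpy as np, cv2
from plant import monitor, optics, robot
def snap(name, fn):
    c=optics.read_camera(name); cv2.imwrite('pics/'+fn+'.png',c['image'])
    np.save('pics/'+name+'.npy',c,allow_pickle=True); return c
def load(name): return np.load('pics/'+name+'.npy',allow_pickle=True).item()
def ray(c,u,v):
    xd=np.array([(u-c['cx'])/c['fx'],(v-c['cy'])/c['fy']]); x=xd.copy()
    for _ in range(30): x=xd/(1+c['k1']*(x@x))
    R=cv2.Rodrigues(np.array(c['rvec'],float))[0]; t=np.array(c['tvec'],float)
    return -R.T@t, R.T@np.array([x[0],x[1],1.])
def pt(c,u,v,z):
    o,d=ray(c,u,v); return o+d*(z-o[2])/d[2]
def proj(c,P):
    R=cv2.Rodrigues(np.array(c['rvec'],float))[0]; p=R@np.array(P,float)+np.array(c['tvec'],float)
    x=p[:2]/p[2]; x=x*(1+c['k1']*(x@x)); return np.array([c['fx']*x[0]+c['cx'],c['fy']*x[1]+c['cy']])
def crop(c,u0,v0,w,h,s,fn):
    im=c['image'][v0:v0+h,u0:u0+w]; im=cv2.resize(im,None,fx=s,fy=s,interpolation=cv2.INTER_CUBIC); cv2.imwrite('pics/'+fn+'.png',im)
E
python3 - <<'E'
from h import *
s=monitor.read_state(); print(s); print(robot.tip_extent)
for n in('scene','top'):
    c=snap(n,n+'0'); o,_=ray(c,320,200); print(n,c['fx'],c['k1'],o)
E
```

```text
pics
{'t': 0.0, 'q': array([ 1.18459365e+00,  1.31151737e-01,  1.48925543e+00,  2.74219106e-05,
        1.52296769e+00, -8.53588673e-02]), 'dq': array([-0.0002318 ,  0.00011063,  0.00183603, -0.00153871,  0.0005901 ,
       -0.00185271]), 'joint_torque': array([ 9.73229871e-04, -5.59833598e+01, -4.91773081e+01,  7.66668445e-02,
        3.50260839e-02, -1.80628376e-04]), 'tool_pos': array([0.1775395 , 0.57257317, 0.22560614]), 'orientation': array([-1.55959771,  0.23652713, -0.23582901]), 'force': array([ 0.8555018 , -0.16719991,  0.11880334]), 'wrist_torque': array([-0.03481638,  0.00057506, -0.05484213]), 'opening': 0.09286808546140307}
0.008
scene 412.40161560493783 0.002428968675021216 [1.28895847 0.9216006  0.80285217]
top 433.2559678625828 0.002292309460725271 [ 0.43193554 -0.00667231  1.61285492]
```

```bash
ls pics
```

```text
scene.npy
scene0.png
top.npy
top0.png
```

View pics/scene0.png

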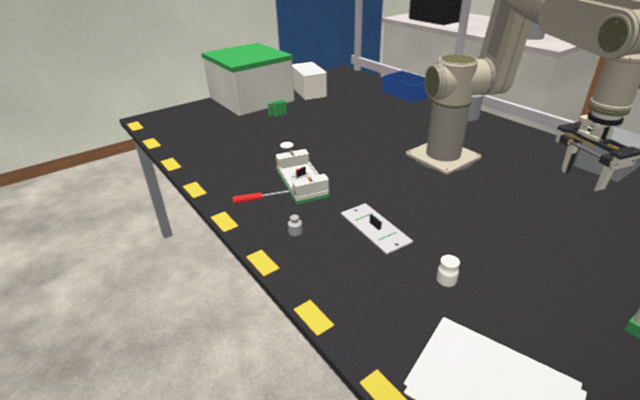

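View pics/top0.png

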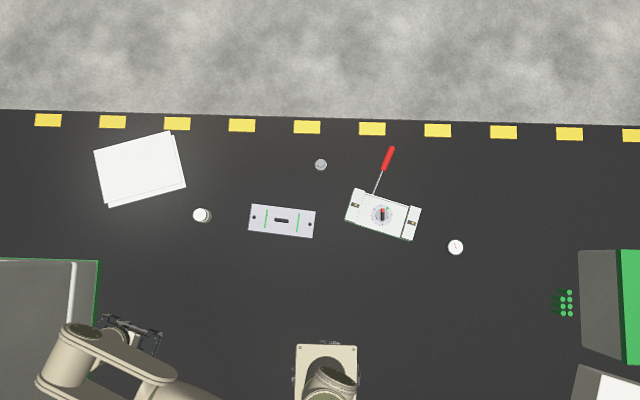

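The scene view shows the box at (302,178), the plate at (376,228) and the bystanders around them. The top view shows the plate at (282,221), the box at (383,215), the jar at (202,215), the weight at (321,165), the gauge at (455,247) and the driver next to the box.

Run:
```python
from h import *
c=load('top'); crop(c,335,180,100,70,8,'c1'); crop(c,235,190,100,60,8,'c2')
c=load('scene'); crop(c,270,140,70,65,9,'c3')
```

```text
(no output)
```

View pics/c1.png

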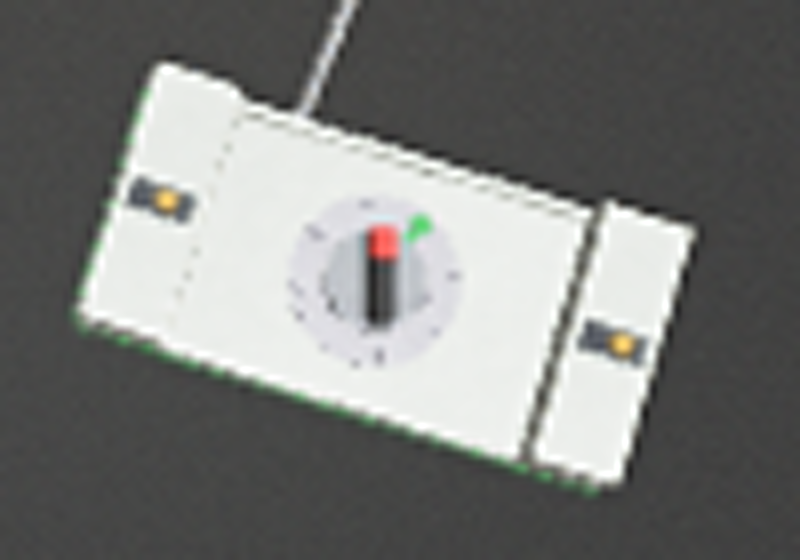

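View pics/c2.png

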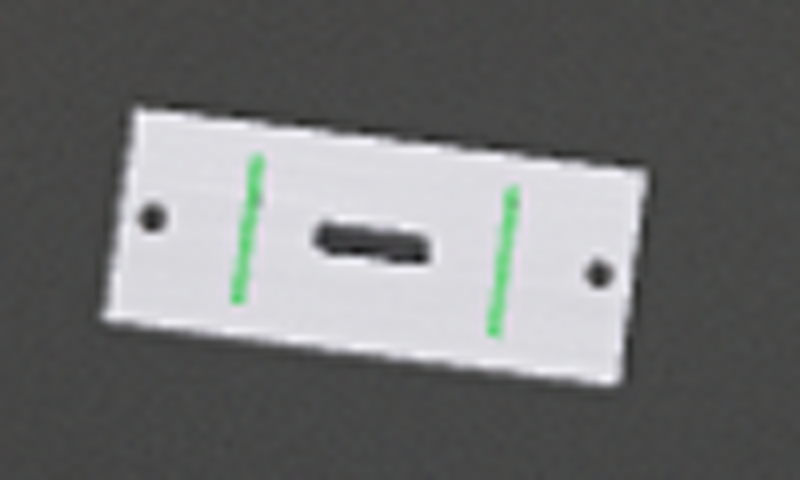

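View pics/c3.png

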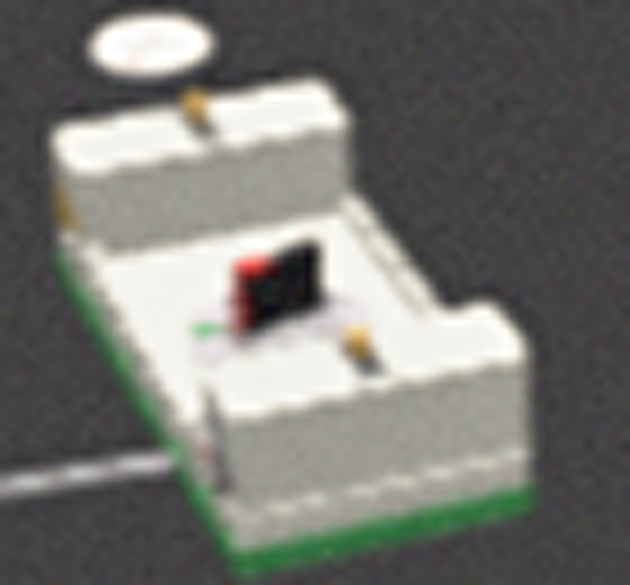

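```bash
cat > m.py <<'E'
from h import *
c=load('top')
def f(u0,v0,x,y,z,s=8): return pt(c,(x+.5)/s-.5+u0,(y+.5)/s-.5+v0,z)
B=lambda x,y,z:f(335,180,x,y,z)
P=lambda x,y,z:f(235,190,x,y,z)
ang=lambda d:np.arctan2(d[1],d[0])
pl=B(167,201,.086);pr=B(622,344,.086)
print('pins',pl,pr,np.linalg.norm(pl-pr),'mid',(pl+pr)/2,'yaw',ang(pl-pr)-np.pi/2)
cs=[B(160,65,.074),B(80,315,.074),B(693,232,.074),B(620,487,.074)]
print('box mid',sum(cs)/4,[ang(cs[0]-cs[2])-np.pi/2,ang(cs[1]-cs[3])-np.pi/2,ang(cs[0]-cs[1]),ang(cs[2]-cs[3])])
print('discs',B(376,281,.029),'stemdisc',B(377,281,.034))
a=B(384,230,.066);b=B(380,327,.066);print('bar',a,b,ang(a-b),(a+b)/2,np.linalg.norm(a-b))
g=B(418,228,.0295);d=B(376,281,.029);print('arrow',ang(g-d),np.linalg.norm(g-d))
hl=P(152,217,.006);hr=P(599,273,.006)
print('plate holes',hl,hr,np.linalg.norm(hl-hr),(hl+hr)/2,ang(hl-hr)-np.pi/2)
h=P(373,243,.036);print('handle',h)
k=[P(134,108,.006),P(104,320,.006),P(648,172,.006),P(622,384,.006)];print('plate mid',sum(k)/4,[ang(k[0]-k[2])-np.pi/2,ang(k[1]-k[3])-np.pi/2])
for n,u,v,z in(('weight',321,164,.058),('jar',201,215,.07),('gauge',455.5,247,.022),('drivtip',375,194,.01)): print(n,pt(c,u,v,z))
E
python3 m.py
python3 - <<'E'
from h import *
from scipy.spatial.transform import Rotation as R
print(R.from_rotvec(monitor.read_state()['orientation']).as_matrix())
E
```

```text
pins [ 0.60551184 -0.08814193  0.086     ] [ 0.54805732 -0.2895424   0.086     ] 0.209435365024933 mid [ 0.57678458 -0.18884217  0.086     ] yaw -0.2778934448139281
box mid [ 0.57713986 -0.18745224  0.074     ] [np.float64(-0.2787966417840484), np.float64(-0.2798803009797808), np.float64(-0.2837000972288951), np.float64(-0.27276355978331035)]
discs [ 0.57793946 -0.18758364  0.029     ] stemdisc [ 0.57749196 -0.18746824  0.034     ]
bar [ 0.59755335 -0.18661781  0.066     ] [ 0.55398389 -0.18542604  0.066     ] -0.027346384742243296 [ 0.57576862 -0.18602193  0.066     ] 0.04358575499927892
arrow -0.6476107026671722 0.03122494403157154
plate holes [0.55860162 0.28556499 0.006     ] [0.53869283 0.07661619 0.006     ] 0.20989511709481415 [0.54864722 0.18109059 0.006     ] -0.0949939434138578
handle [0.54733084 0.17860554 0.036     ]
plate mid [0.54840385 0.18040814 0.006     ] [np.float64(-0.09498310817680133), np.float64(-0.0925550231485508)]
weight [0.75465051 0.03939885 0.058     ]
jar [0.55407048 0.46258793 0.07      ]
gauge [ 0.46858387 -0.45855601  0.022     ]
drivtip [ 0.65638594 -0.16423413  0.01      ]
[[ 9.55097411e-01 -5.99170408e-04  2.96291370e-01]
 [-2.96291949e-01 -1.49905215e-03  9.55096243e-01]
 [-1.28109189e-04 -9.99998697e-01 -1.60927020e-03]]
```

```bash
cat >> h.py <<'E'
from scipy.spatial.transform import Rotation as Rr
def togo(P,yaw=None):
    s=monitor.read_state(); M=Rr.from_rotvec(s['orientation']).as_matrix()
    print('pos',s['tool_pos'].round(4),'yaw',round(np.arctan2(M[1,0],M[0,0]),4),'tilt',M[:,1].round(3),'F',s['force'].round(2),'Tq',s['wrist_torque'].round(2),'open',s['opening'].round(4),'t',s['t'],'q6',s['q'][5].round(2))
    print('togo mm',(M.T@(np.array(P)-s['tool_pos'])*1000).round(1),'turn_y', None if yaw is None else -round(yaw-np.arctan2(M[1,0],M[0,0]),4))
def blob(c,u0,v0,w,h,test):
    im=c['image'][v0:v0+h,u0:u0+w].astype(float); m=np.clip(test(im[...,0],im[...,1],im[...,2]),0,None); 
    yy,xx=np.mgrid[0:h,0:w]; return (m*xx).sum()/m.sum()+u0,(m*yy).sum()/m.sum()+v0,m.sum()
E
python3 - <<'E'
from h import *
G=lambda b,g,r:np.where(g-np.maximum(b,r)>25,g-np.maximum(b,r),0); Rd=lambda b,g,r:np.where(r-np.maximum(b,g)>40,r-np.maximum(b,g),0)
c=load('top'); ctr=np.array([.5773,-.1875])
g=blob(c,380,203,14,12,G);p=pt(c,g[0],g[1],.0295);print(g,p,np.arctan2(*(p[:2]-ctr)[::-1]),np.linalg.norm(p[:2]-ctr))
r=blob(c,376,203,14,14,Rd);p=pt(c,r[0],r[1],.066);print(r,p,np.arctan2(*(p[:2]-ctr)[::-1]))
c=load('scene')
g=blob(c,288,172,8,8,G);p=pt(c,g[0],g[1],.0295);print(g,p,np.arctan2(*(p[:2]-ctr)[::-1]),np.linalg.norm(p[:2]-ctr))
O=lambda b,g,r:np.where(r-b>50,r-b,0)
for q in((303,174,12,10),(287,147,9,8)):
    o=blob(c,*q,O); print(o,pt(c,o[0],o[1],.082))
# scene: known things
print('stem axis proj',proj(c,[.5773,-.1875,.034]))
togo([.577,-.187,.226],-.027)
E
```

```text
(np.float64(386.81495327102806), np.float64(207.94392523364485), np.float64(535.0)) [ 0.60327654 -0.20642229  0.0295    ] -0.6295577147343289 0.032137732452936774
(np.float64(382.4671957671958), np.float64(209.82328042328044), np.float64(1890.0)) [ 0.5921038  -0.18635083  0.066     ] 0.07747151951176287
(np.float64(292.11304347826086), np.float64(176.0), np.float64(115.0)) [ 0.60029747 -0.207229    0.0295    ] -0.7090492842553059 0.03030045076022848
(np.float64(309.35), np.float64(177.3953125), np.float64(640.0)) [ 0.60614348 -0.08548501  0.082     ]
(np.float64(291.2699619771863), np.float64(151.02851711026616), np.float64(526.0)) [ 0.54544393 -0.29047764  0.082     ]
stem axis proj [300.19161565 175.07258208]Traceback (most recent call last):
  File "<stdin>", line 13, in <module>
  File "h.py", line 22, in togo
    print('pos',s['tool_pos'].round(4),'yaw',round(np.arctan2(M[1,0],M[0,0]),4),'tilt',M[:,1].round(3),'F',s['force'].round(2),'Tq',s['wrist_torque'].round(2),'open',s['opening'].round(4),'t',s['t'],'q6',s['q'][5].round(2))
                                                                                                                                                                      ^^^^^^^^^^^^^^^^^^
AttributeError: 'float' object has no attribute 'round'
```

```bash
python3 -m inch '[[[43.3,0,-43.4,0,0,0],[43.3,0,-43.4,0,0,0],[43.3,0,-43.4,0,0,0],[43.3,0,-43.4,0,0,0],[43.3,0,-43.4,0,0,0],[43.3,0,-43.4,0,0,0],[43.3,0,-43.4,0,0,0],[43.3,0,-43.4,0,0,0]]]' 40 30
```

```text
t: 1.1
tool_pos: [0.4061, 0.137, 0.2265]
orientation: [-1.558, 0.236, -0.236]
force: [-0.1, 0.0, -0.6]
opening: 0.0397
```

```bash
sed -i "s/s\['opening'\].round(4)/round(s['opening'],4)/" h.py; python3 -c "
from h import *
togo([.577,-.187,.15],-.027)"
```

```text
pos [0.4061 0.137  0.2265] yaw -0.3007 tilt [ 0.  0. -1.] F [-0.1   0.01 -0.56] Tq [ 0.06 -0.02 -0.01] open 0.0397 t 1.1 q6 -1.06
togo mm [ 259.2   76.5 -258.8] turn_y -0.2737
```

```bash
python3 -m inch '[[[43.2,0,-43.1,0,0,0],[43.2,0,-43.1,0,0,0],[43.2,0,-43.1,0,0,0],[43.2,0,-43.1,0,0,0],[43.2,0,-43.1,0,0,0],[43.2,0,-43.1,0,0,0],[0,38,0,0,-0.137,0],[0,38,0,0,-0.137,0]]]'; python3 -c "
from h import *
togo([.577,-.187,.048],-.027)
c=snap('top','t1'); crop(c,335,170,100,75,8,'t1c');c=snap('scene','s1'); crop(c,260,120,90,80,7,'s1c')"
```

```text
t: 2.1
tool_pos: [0.5768, -0.186, 0.1492]
orientation: [-1.571, 0.019, -0.019]
force: [0.7, -0.4, 0.5]
opening: 0.04
pos [ 0.5768 -0.186   0.1492] yaw -0.024 tilt [-0.  0. -1.] F [ 0.74 -0.39  0.52] Tq [-0.01  0.01 -0.01] open 0.04 t 2.1 q6 -1.94
togo mm [  0.3 101.2  -1. ] turn_y 0.003
```

View pics/s1c.png

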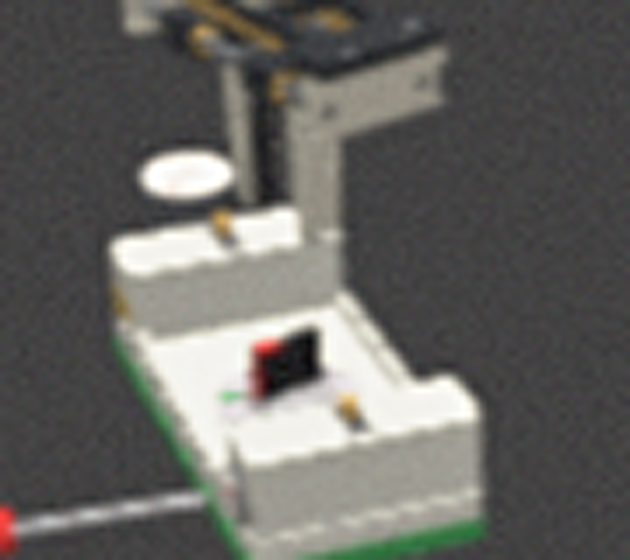

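The gripper is above the box and the view of the stem is clear. Next I'll descend onto the bar.

```bash
python3 -m inch '[[[0,45,-0.5,0,0,0],[0,35,-0.5,0,0,0],[0,20,0,0,0,0],[0,0,0,0,0,0]]]'; python3 -m inch '[[[0,0,0,0,0,0],[0,0,0,0,0,0],[0,0,0,0,0,0],[0,0,0,0,0,0]]]' 0 10;  python3 -c "
from h import *
togo([.577,-.187,.048],-.665)"
```

```text
t: 2.7
tool_pos: [0.576, -0.1855, 0.0501]
orientation: [-1.57, 0.023, -0.021]
force: [-0.2, -0.2, 0.3]
opening: 0.0398
t: 3.2
tool_pos: [0.5772, -0.1873, 0.0518]
orientation: [-1.573, 0.02, -0.022]
force: [-1.1, -6.3, 2.6]
opening: 0.01
pos [ 0.5772 -0.1873  0.0518] yaw -0.027 tilt [ 0.002 -0.002 -1.   ] F [-1.13 -6.26  2.64] Tq [-0.99  0.27  0.08] open 0.01 t 3.2 q6 -1.94
togo mm [-0.2  3.8  0.4] turn_y 0.638
```

```bash
python3 -m inch '[[[0,0,-0.8,0,0,0],[0,0,0,0,0.155,0],[0,0,0,0,0.155,0],[0,0,0,0,0.155,0],[0,0,0,0,0.155,0],[0,0,0,0,0,0],[0,0,0,0,0,0]]]' 0 15;  python3 -c "
from h import *
togo([.577,-.187,.048],-.665)"
```

```text
t: 4.08
tool_pos: [0.5771, -0.1876, 0.0518]
orientation: [-1.512, 0.506, -0.508]
force: [-2.0, -3.4, 5.8]
opening: 0.0098
pos [ 0.5771 -0.1876  0.0518] yaw -0.6473 tilt [ 0.001 -0.001 -1.   ] F [-2.   -3.43  5.79] Tq [-0.59  0.37  0.02] open 0.0098 t 4.075 q6 -1.32
togo mm [-0.5  3.8  0.4] turn_y 0.0177
```

```bash
python3 -m inch '[[[0,0,0,0,0,0],[0,0,0,0,0,0],[0,-50,0,0,0,0],[0,-50,0,0,0,0],[0,0,0,0,0,0]]]' 40;  python3 -c "
from h import *
togo([.577,-.187,.048],-.665)
c=snap('top','t2'); crop(c,335,170,100,75,8,'t2c');c=snap('scene','s2'); crop(c,260,120,90,80,8,'s2c')"
```

```text
t: 4.7
tool_pos: [0.5798, -0.1877, 0.1562]
orientation: [-1.511, 0.499, -0.513]
force: [1.0, 0.1, -0.3]
opening: 0.04
pos [ 0.5798 -0.1877  0.1562] yaw -0.6465 tilt [ 0.008 -0.003 -1.   ] F [ 1.03  0.07 -0.34] Tq [0.01 0.05 0.  ] open 0.04 t 4.7 q6 -1.32
togo mm [ -3.6 108.2  -1.4] turn_y 0.0185
```

View pics/s2c.png

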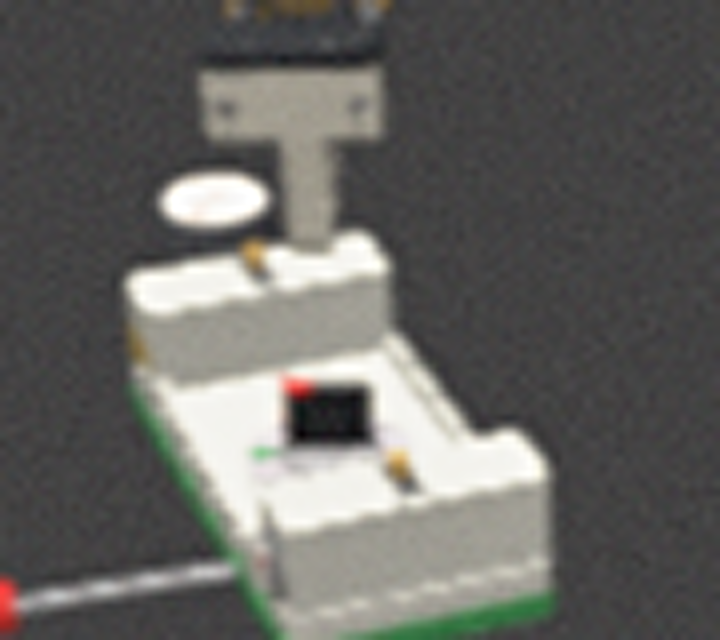

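View pics/t2c.png

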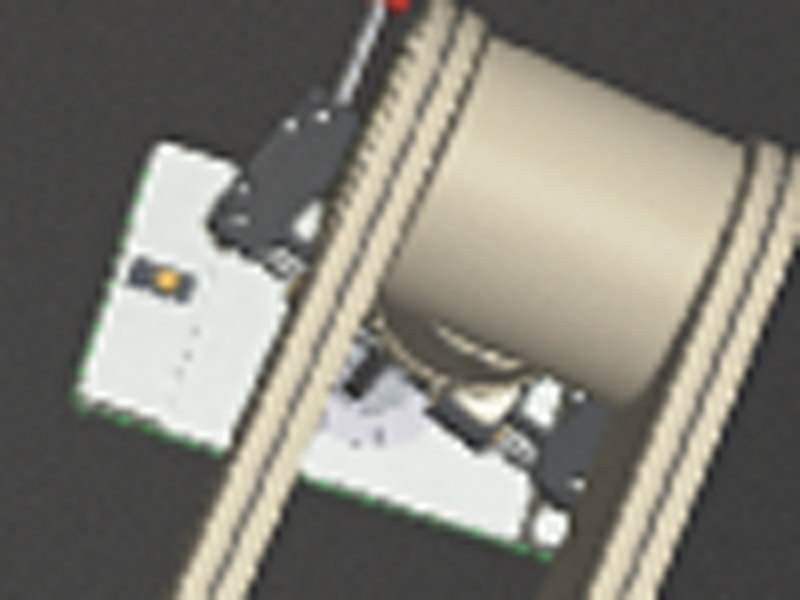

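The bar now points near the arrow in the scene view. The arm hides it from above, so I'll check again once the arm is over the plate.

```bash
python3 -c "
from h import *
togo([.548,.180,.12],-1.665)"
```

```text
pos [ 0.5769 -0.1866  0.1509] yaw -0.6466 tilt [ 0.001 -0.    -1.   ] F [-0.53  0.28 -1.43] Tq [ 0.02  0.04 -0.  ] open 0.0396 t 4.8 q6 -1.32
togo mm [-243.9   30.8  275.2] turn_y 1.0184
```

```bash
python3 -m inch '[[[-30.5,0,34.4,0,0,0],[-30.5,0,34.4,0,0,0],[-30.5,0,34.4,0,0,0],[-30.5,0,34.4,0,0,0],[-30.5,0,34.4,0,0,0],[-30.5,0,34.4,0,0,0],[-30.5,0,34.4,0,0,0],[-30.5,0,34.4,0,0,0]]]' 50;python3 -m inch '[[[0,5,0,0,0.17,0],[0,5,0,0,0.17,0],[0,5,0,0,0.17,0],[0,5,0,0,0.17,0],[0,5,0,0,0.17,0],[0,5,0,0,0.168,0],[0,0,0,0,0,0]]]'; python3 -c "
from h import *
togo([.548,.180,.018],-1.665)
c=snap('top','t3'); crop(c,335,180,100,70,8,'t3c');crop(c,235,170,100,75,8,'t3d');c=snap('scene','s3'); crop(c,260,130,160,120,5,'s3c')"
```

```text
t: 5.8
tool_pos: [0.5459, 0.1811, 0.148]
orientation: [-1.513, 0.509, -0.504]
force: [1.2, 0.5, -1.3]
opening: 0.0497
t: 6.68
tool_pos: [0.5458, 0.1795, 0.1178]
orientation: [-1.168, 1.28, -1.276]
force: [1.2, -1.0, -0.4]
opening: 0.0501
pos [0.5458 0.1795 0.1178] yaw -1.6637 tilt [-0.005 -0.001 -1.   ] F [ 1.21 -1.   -0.38] Tq [-0.11  0.06  0.03] open 0.0501 t 6.675 q6 0.32
togo mm [-0.8 99.8  2.6] turn_y 0.0013
```

View pics/t3c.png

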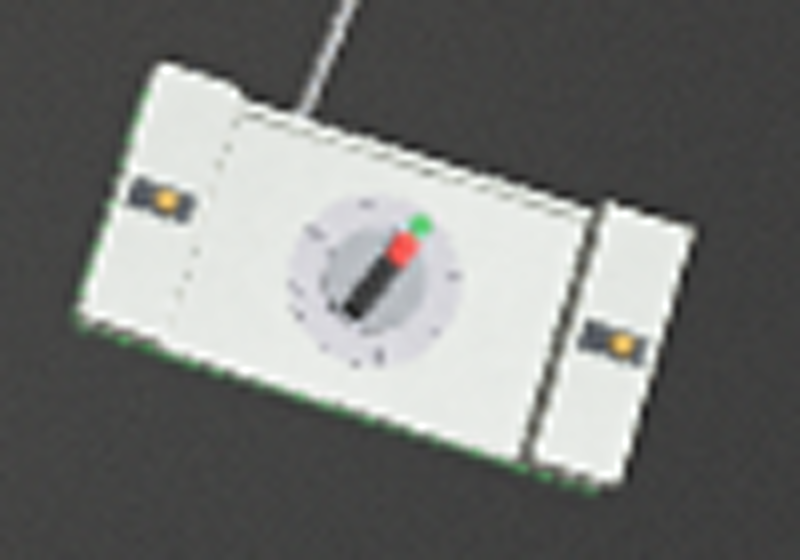

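View pics/s3c.png

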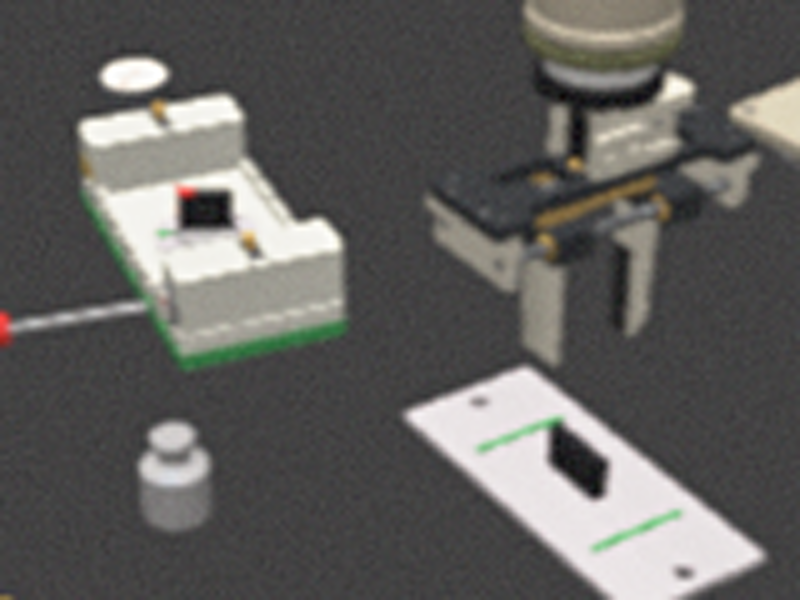

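Run:
```python
from h import *
c=load('top'); ctr=np.array([.5772,-.1874])
tc=lambda p:((p-[335,180]+.5)*8-.5).round(1)
for a in(-.55,-.6,-.65,-.7,-.75):
    d=np.array([np.cos(a),np.sin(a)])
    print(a,tc(proj(c,[*(ctr+.033*d),.0295])),tc(proj(c,[*(ctr+.021*d),.066])),tc(proj(c,[*(ctr-.021*d),.066])))
print(tc(proj(c,[*ctr,.029])))
G=lambda b,g,r:np.where(g-np.maximum(b,r)>25,g-np.maximum(b,r),0)
g=blob(c,383,203,10,12,G);print(tc(np.array(g[:2])))
crop(c,372,198,24,24,25,'t3e')
```

```text
-0.55 [414.2 222.5] [410.2 236.2] [360.  314.5]
-0.6 [417.2 224.5] [412.2 237.5] [358.  313.2]
-0.65 [420.1 226.7] [414.1 239. ] [356.1 311.8]
-0.7 [422.9 229. ] [415.9 240.5] [354.3 310.2]
-0.75 [425.5 231.5] [417.6 242.1] [352.6 308.6]
[375.6 282.6]
[420.2 224.9]
```

View pics/t3e.png

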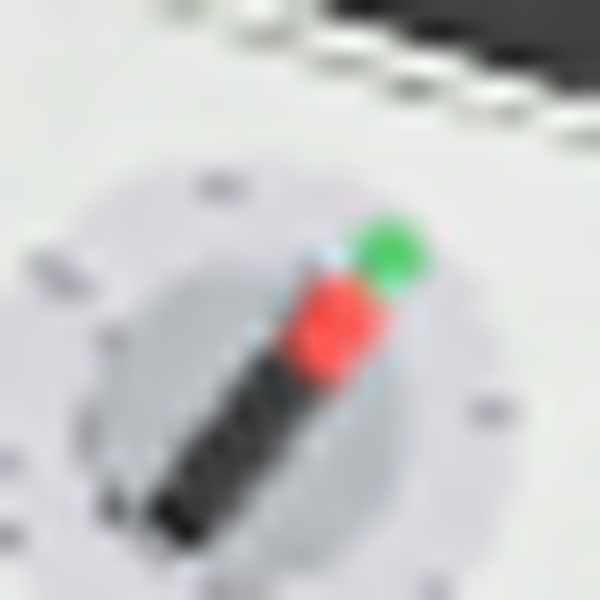

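View pics/t3d.png

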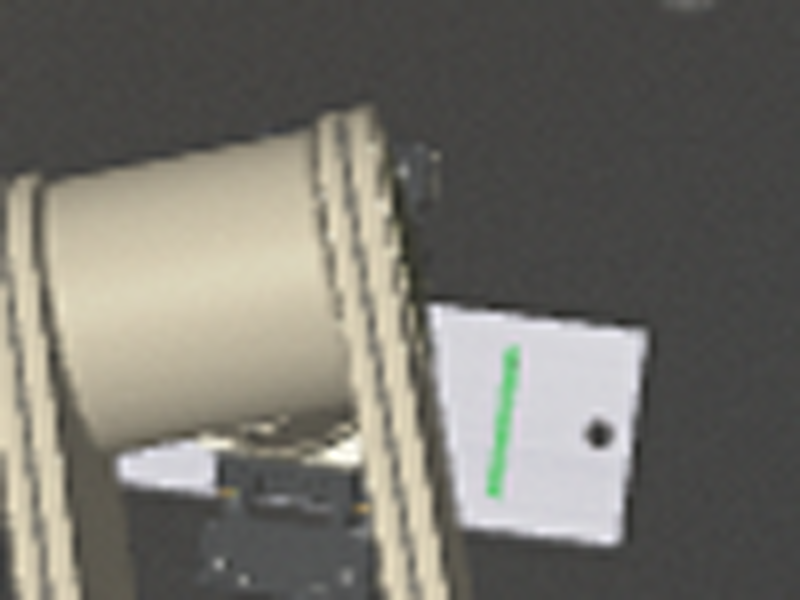

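The stem is right: in the top view the bar runs straight at the green arrow, at about -0.65 against about -0.64 rad. Both brass pins sit close to the middle of their slots, about 1 mm towards -y. Next is the plate.

```bash
python3 -m inch '[[[0,45,0.5,0,0,0],[0,35,0.5,0,0,0],[0,19,0,0,0,0],[0,0,0,0,0,0]]]'; python3 -m inch '[[[0,0,0,0,0,0],[0,0,0,0,0,0],[0,0,0,0,0,0],[0,0,0,0,0,0]]]' 0 10;  python3 -c "
from h import *
togo([.548,.180,.018],-1.665)"
```

```text
t: 7.28
tool_pos: [0.5474, 0.1795, 0.0202]
orientation: [-1.167, 1.279, -1.276]
force: [1.1, 0.2, 0.3]
opening: 0.05
t: 7.78
tool_pos: [0.5489, 0.1799, 0.0222]
orientation: [-1.163, 1.278, -1.278]
force: [-3.4, 0.3, 2.7]
opening: 0.0142
pos [0.5489 0.1799 0.0222] yaw -1.6647 tilt [ 0.  0. -1.] F [-3.45  0.28  2.7 ] Tq [-0.02  0.68  0.02] open 0.0142 t 7.775 q6 0.32
togo mm [-0.   4.2 -0.9] turn_y 0.0003
```

```bash
python3 -m inch '[[[0,0,0,0,0,0],[0,0,0,0,0,0],[0,0,0,0,0,0],[0,0,0,0,0,0]]]' 0 45;  python3 -m inch '[[[0,-20,0,0,0,0],[0,-40,0,0,0,0],[0,-45,0,0,0,0],[0,-20,0,0,0,0],[0,0,0,0,0,0],[0,0,0,0,0,0],[0,0,0,0,0,0]]]'; python3 -c "
from h import *
for i in range(3): togo([.5768,-.1886,.15],-.279-np.pi/2)
c=snap('top','t4'); crop(c,235,170,100,75,8,'t4d');c=snap('scene','s4'); crop(c,290,130,160,120,5,'s4c')
togo([.5768,-.1886,.15],-.279-np.pi/2)"
```

```text
t: 8.28
tool_pos: [0.5486, 0.1799, 0.022]
orientation: [-1.164, 1.278, -1.278]
force: [-3.7, -0.1, 6.2]
opening: 0.0115
t: 9.15
tool_pos: [0.5473, 0.1795, 0.1442]
orientation: [-1.167, 1.28, -1.277]
force: [-0.9, -0.6, -4.0]
opening: 0.0116
pos [0.5473 0.1795 0.1442] yaw -1.6648 tilt [-0.004 -0.001 -1.   ] F [-0.88 -0.62 -4.02] Tq [-0.09  0.03 -0.  ] open 0.0116 t 9.15 q6 0.32
togo mm [363.7  -5.6  63.9] turn_y 0.185
pos [0.5473 0.1795 0.1442] yaw -1.6648 tilt [-0.004 -0.001 -1.   ] F [-0.88 -0.62 -4.02] Tq [-0.09  0.03 -0.  ] open 0.0116 t 9.15 q6 0.32
togo mm [363.7  -5.6  63.9] turn_y 0.185
pos [0.5473 0.1795 0.1442] yaw -1.6648 tilt [-0.004 -0.001 -1.   ] F [-0.88 -0.62 -4.02] Tq [-0.09  0.03 -0.  ] open 0.0116 t 9.15 q6 0.32
togo mm [363.7  -5.6  63.9] turn_y 0.185
pos [0.5478 0.1796 0.1449] yaw -1.6648 tilt [-0.003 -0.001 -1.   ] F [ 0.31 -0.24 -3.29] Tq [-0.09  0.11  0.02] open 0.0118 t 9.25 q6 0.32
togo mm [363.9  -4.9  63.4] turn_y 0.185
```

View pics/s4c.png

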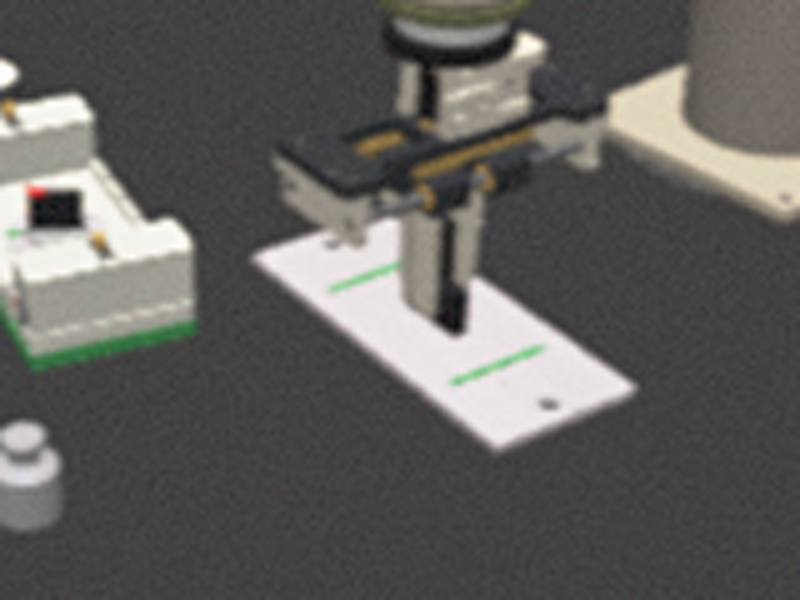

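View pics/t4d.png

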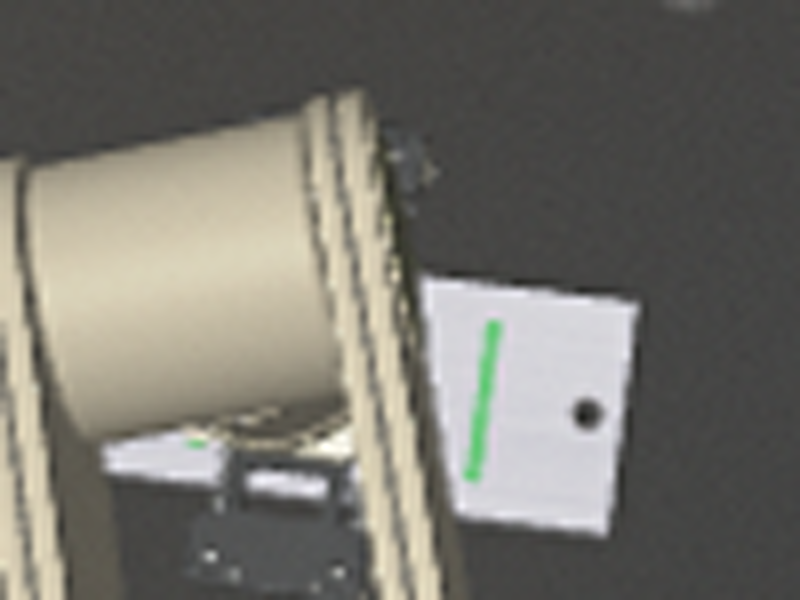

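Run:
```python
from h import *
c=load('top')
s=monitor.read_state()['tool_pos']
p=pt(c,(587+.5)/8-.5+235,(413+.5)/8-.5+170,s[2]-.020+.006-.0005)
y=-1.6648+np.pi/2
ey=np.array([-np.sin(y),np.cos(y)]); ex=np.array([np.cos(y),np.sin(y)])
m=p[:2]+.105*ey; d=m-s[:2]
print(p,m,'mid-TCP along plate x,y mm',d@ex*1e3,d@ey*1e3)
d=np.array([.5486,.1808])-[.5478,.1797]; print(d@ex*1e3,d@ey*1e3)
```

```text
[0.53883931 0.0756114  0.13041872] [0.54869516 0.18014782] mid-TCP along plate x,y mm 0.8183426645997774 0.6295843764112509
0.6932161096923006 1.17023562809508
```

```bash
python3 -m inch '[[[30,0,5.2,0,0,0],[45,0,8,0,0,0],[50,0,8.8,0,0.03,0],[55,0,9.2,0,0.04,0],[55,0,9.2,0,0.04,0],[55,0,9.2,0,0.04,0],[40,0,8.5,0,0.035,0],[25,0,4,0,0,0]]]'; python3 -m inch '[[[0,0,0,0,0,0],[0,0,0,0,0,0],[0,0,0,0,0,0]]]'; python3 -c "
from h import *
togo([.5765,-.1897,.125],-1.850)"
```

```text
t: 10.25
tool_pos: [0.5541, -0.1821, 0.1459]
orientation: [-1.063, 1.414, -1.413]
force: [-0.2, 0.2, -3.7]
opening: 0.0116
t: 10.62
tool_pos: [0.5548, -0.1788, 0.1464]
orientation: [-1.065, 1.411, -1.41]
force: [-0.4, -1.0, -3.9]
opening: 0.0116
pos [ 0.5548 -0.1788  0.1464] yaw -1.8485 tilt [-0.  0. -1.] F [-0.38 -0.98 -3.9 ] Tq [-0.06  0.04 -0.05] open 0.0116 t 10.625 q6 -0.12
togo mm [ 4.6 21.4 23.9] turn_y 0.0015
```

```bash
python3 -m inch '[[[4.6,8,12,0,0.001,0],[0,8,12,0,0,0],[0,6,0,0,0,0],[0,0,0,0,0,0],[0,0,0,0,0,0]]]'; python3 -c "
from h import *
togo([.5765,-.1897,.125],-1.850)
c=snap('top','t5'); crop(c,335,160,100,75,8,'t5d');c=snap('scene','s5'); crop(c,250,130,100,75,8,'s5c')
togo([.5765,-.1897,.125],-1.850)"
```

```text
t: 11.25
tool_pos: [0.5764, -0.1906, 0.1249]
orientation: [-1.064, 1.412, -1.412]
force: [0.5, 0.0, -2.8]
opening: 0.0119
pos [ 0.5764 -0.1906  0.1249] yaw -1.8504 tilt [-0. -0. -1.] F [ 0.47  0.04 -2.77] Tq [-0.05  0.08 -0.05] open 0.0119 t 11.25 q6 -0.12
togo mm [-0.9 -0.1 -0.1] turn_y -0.0004
pos [ 0.5766 -0.1909  0.1252] yaw -1.8507 tilt [ 0.001 -0.    -1.   ] F [-0.35 -1.22 -3.73] Tq [-0.04  0.04  0.02] open 0.0119 t 11.35 q6 -0.12
togo mm [-1.1  0.2 -0.4] turn_y -0.0007
```

View pics/s5c.png

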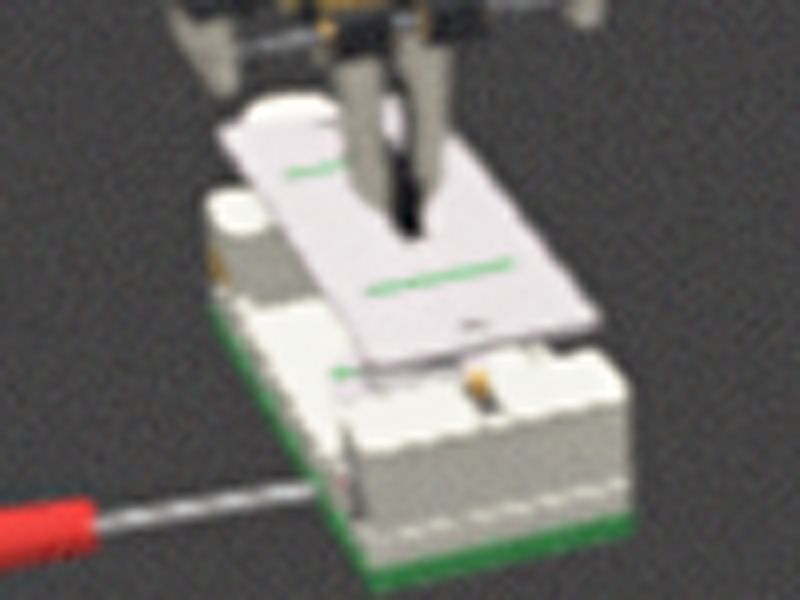

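View pics/t5d.png

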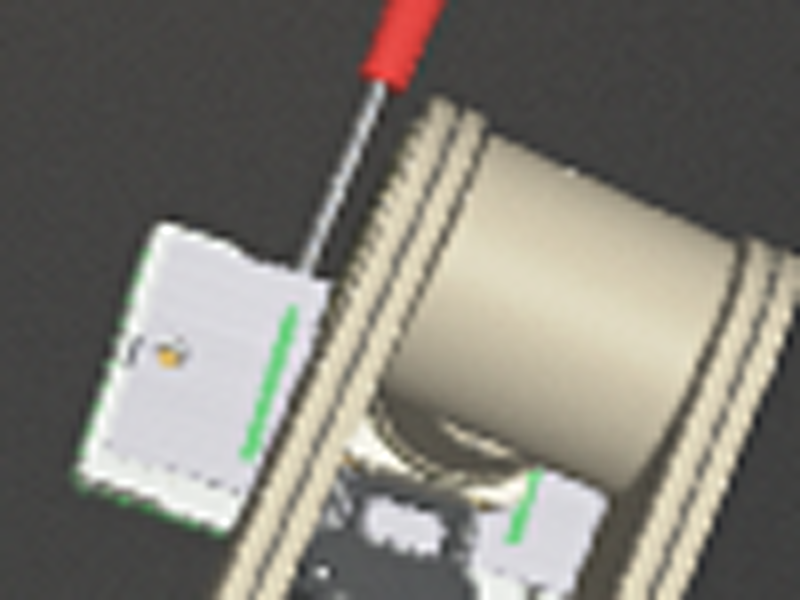

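The plate is held level over the box. In the top view the left pin (168,357) shows through the hole (about 173,352), which matches the expected parallax, so the two line up. Now I'll lower slowly.

```bash
python3 -m inch '[[[0,7,0,0,0,0],[0,5,0,0,0,0],[0,2,0,0,0,0],[0,2,0,0,0,0],[0,2,0,0,0,0],[0,0,0,0,0,0]]]'; python3 -c "
from h import *
togo([.5765,-.1897,.0945],-1.850)"
```

```text
t: 12.1
tool_pos: [0.5765, -0.1909, 0.1065]
orientation: [-1.064, 1.413, -1.412]
force: [-0.5, -0.4, -3.4]
opening: 0.0114
pos [ 0.5765 -0.1909  0.1065] yaw -1.8508 tilt [-0.  0. -1.] F [-0.51 -0.38 -3.38] Tq [-0.09  0.13  0.  ] open 0.0114 t 12.1 q6 -0.12
togo mm [-1.2 12.  -0.3] turn_y -0.0008
```

```bash
python3 -m inch '[[[0,1,0,0,0,0],[0,1,0,0,0,0],[0,1,0,0,0,0],[0,0,0,0,0,0]]]'; python3 -c "
from h import *
togo([.5765,-.1897,.0945],-1.850)"
```

```text
t: 12.6
tool_pos: [0.5765, -0.1909, 0.1035]
orientation: [-1.064, 1.413, -1.412]
force: [-0.6, -0.0, -4.3]
opening: 0.0117
pos [ 0.5765 -0.1909  0.1035] yaw -1.8507 tilt [-0.  0. -1.] F [-0.63 -0.02 -4.31] Tq [-0.1   0.13  0.02] open 0.0117 t 12.6 q6 -0.12
togo mm [-1.2  9.  -0.3] turn_y -0.0007
```

```bash
python3 -m inch '[[[0,1,0,0,0,0],[0,1,0,0,0,0],[0,1,0,0,0,0],[0,0,0,0,0,0]]]';python3 -m inch '[[[0,1,0,0,0,0],[0,1,0,0,0,0],[0,0,0,0,0,0]]]'; python3 -c "
from h import *
togo([.5765,-.1897,.0945],-1.850)"
```

```text
t: 13.1
tool_pos: [0.5765, -0.1909, 0.1005]
orientation: [-1.064, 1.413, -1.412]
force: [-0.3, 0.4, -4.0]
opening: 0.0118
t: 13.48
tool_pos: [0.5765, -0.1909, 0.0985]
orientation: [-1.064, 1.413, -1.412]
force: [-0.2, 0.6, -3.3]
opening: 0.0113
pos [ 0.5765 -0.1909  0.0985] yaw -1.8508 tilt [-0.  0. -1.] F [-0.24  0.64 -3.26] Tq [-0.09  0.08  0.01] open 0.0113 t 13.475 q6 -0.12
togo mm [-1.2  4.  -0.3] turn_y -0.0008
```

The pins are in, with no resistance so far. I'll keep lowering until the plate touches the rails.

```bash
python3 -m inch '[[[0,1,0,0,0,0],[0,1,0,0,0,0],[0,0,0,0,0,0]]]';python3 -m inch '[[[0,1,0,0,0,0],[0,0.5,0,0,0,0],[0,0,0,0,0,0]]]';python3 -m inch '[[[0,0.5,0,0,0,0],[0,0.5,0,0,0,0],[0,0,0,0,0,0]]]'
```

```text
t: 13.85
tool_pos: [0.5765, -0.1909, 0.0965]
orientation: [-1.064, 1.413, -1.412]
force: [0.3, 0.1, -4.0]
opening: 0.0116
t: 14.22
tool_pos: [0.5767, -0.191, 0.096]
orientation: [-1.063, 1.412, -1.413]
force: [-4.7, 1.3, 6.1]
opening: 0.0117
t: 14.6
tool_pos: [0.5767, -0.191, 0.096]
orientation: [-1.063, 1.412, -1.413]
force: [-9.0, 3.1, 12.3]
opening: 0.0114
```

The plate touches at TCP 0.096, and it was grasped at 0.022 above the bench, so its underside is at 0.074, the height of the rail tops. I'll release and check.

```bash
python3 -m inch '[[[0,-1,0,0,0,0],[0,0,0,0,0,0],[0,0,0,0,0,0],[0,0,0,0,0,0]]]' 40;python3 -m inch '[[[0,-25,0,0,0,0],[0,-45,0,0,0,0],[0,-45,0,0,0,0],[-40,0,0,0,0,0],[-55,0,0,0,0,0],[-55,0,0,0,0,0],[-55,0,0,0,0,0],[-55,0,0,0,0,0]]]'; python3 -m inch '[[[-40,0,0,0,0,0],[0,0,0,0,0,0],[0,0,0,0,0,0]]]'; python3 -c "
from h import *
togo([.5765,-.1897,.0945],-1.850)
c=snap('top','t6'); crop(c,335,170,100,75,8,'t6c');c=snap('scene','s6'); crop(c,255,130,90,75,8,'s6c')"
```

```text
t: 15.1
tool_pos: [0.5765, -0.191, 0.0949]
orientation: [-1.064, 1.413, -1.412]
force: [0.4, -0.8, 0.1]
opening: 0.0398
t: 16.1
tool_pos: [0.6487, 0.0606, 0.2101]
orientation: [-1.063, 1.412, -1.413]
force: [0.9, -0.8, -0.1]
opening: 0.0402
t: 16.48
tool_pos: [0.6593, 0.097, 0.2098]
orientation: [-1.064, 1.412, -1.412]
force: [-0.1, -0.7, 1.4]
opening: 0.0398
pos [0.6593 0.097  0.2098] yaw -1.8505 tilt [-0.001 -0.001 -1.   ] F [-0.12 -0.66  1.35] Tq [-0.1   0.08 -0.06] open 0.0398 t 16.475 q6 0.35
togo mm [298.3 115.5  -0.4] turn_y -0.0005
```

View pics/s6c.png

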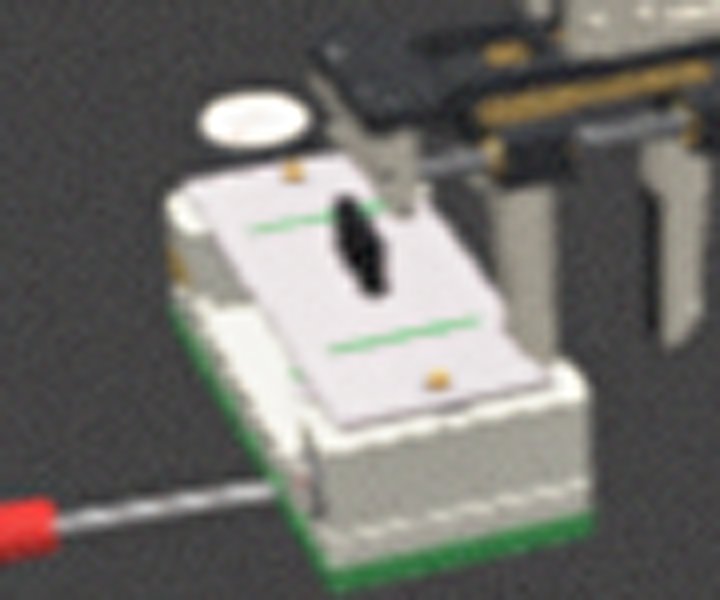

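View pics/t6c.png

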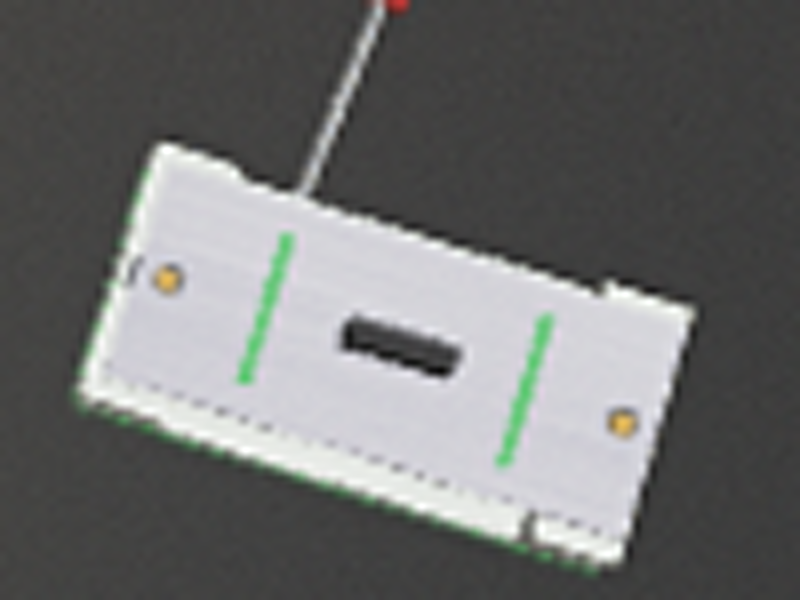

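View pics/t6.png

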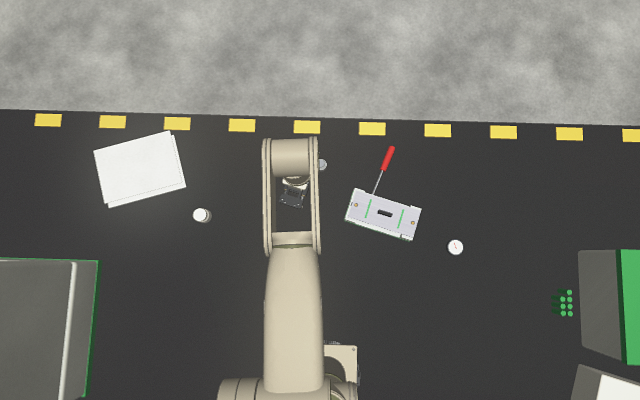

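Both pins show centred in the plate's holes, at (168,280) and (622,424) in the crop. The plate lies flat and square, and the jar, weight, driver and gauge are where they were. I'll hand in the job.

```bash
python3 -c "
from h import *
print(robot.close_job())"
```

```text
the job is handed in; nothing more can be done
None
```

I handed the job in at about 16.5 s. The valve is set and the guard plate is seated on both pins. `close_job` gives no verdict, so this rests on my own checks.

- **Valve:** I turned the grip 0.62 rad clockwise and let go. From above, the red mark pointed at the green arrow: about -0.65 rad against -0.63 to -0.65. The scene camera's rougher arrow reading was -0.71, which is still within the 0.12 rad limit. The plate now hides the stem, so I could not look at it again after seating.
- **Plate:** I saw the pins in the top view, about 1 mm towards -y from the slot middles. The plate went down over them without resistance and met the rails with its underside at about 74 mm, the rail-top height. The last pictures show both pins centred in the holes, with the plate flat and square to the box.
- **Surroundings:** In the last pictures the jar, weight, driver and gauge look unmoved, and the gripper is clear of everything.

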